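Bed the setts, tamp them level and stand the test column

TASK

Set up the paving demonstration: lay every loose stone sett in the blue tray, one to a cell, then take the hand tamper and press the setts down with it until every one has sunk fully and their tops are level. Stand the tamper back on the bench clear of the tray, and prove the bed by standing the narrow column upright, red head up, on one of the tamped setts so that it stays there without wobble. Do not push the setts down with the fingers, and leave the other things on the bench alone.

Things in the scene. Friction and masses are not known exactly. Their poses are not given: they have to be found in the camera images.
- tray: open blue tray fixed to the bench, 176 (x) x 216 (y) mm, 2 x 3 cells, each 76 (tray x) x 56 mm (tray y); walls and the rib between the rows are 8 mm thick, ribs between neighbours in y 16 mm; all are 40 mm high. Origin: centre of its underside, z up; place and yaw vary. A sett lying in a cell is 28 to 38 mm proud of the rim, 14 mm when fully down (top 54 mm above the bench)
- cell0 (a point): centre of the cell at tray x = -42, y = 72 mm, 10 mm above the bench; axes as the tray's. The cell's floor is a black plate on stiff friction: it takes about 7 N to push it down, carries a sett without sinking and stays where it is left; its top is 24 to 34 mm above the bench at the start, 10 mm when fully down on its hard stop
- cell1 (a point): centre of the cell at tray x = -42, y = 0 mm, 10 mm above the bench; axes as the tray's. The cell's floor is a black plate on stiff friction: it takes about 7 N to push it down, carries a sett without sinking and stays where it is left; its top is 24 to 34 mm above the bench at the start, 10 mm when fully down on its hard stop
- cell2 (a point): centre of the cell at tray x = -42, y = -72 mm, 10 mm above the bench; axes as the tray's. The cell's floor is a black plate on stiff friction: it takes about 7 N to push it down, carries a sett without sinking and stays where it is left; its top is 24 to 34 mm above the bench at the start, 10 mm when fully down on its hard stop
- cell3 (a point): centre of the cell at tray x = 42, y = 72 mm, 10 mm above the bench; axes as the tray's. The cell's floor is a black plate on stiff friction: it takes about 7 N to push it down, carries a sett without sinking and stays where it is left; its top is 24 to 34 mm above the bench at the start, 10 mm when fully down on its hard stop
- cell4 (a point): centre of the cell at tray x = 42, y = 0 mm, 10 mm above the bench; axes as the tray's. The cell's floor is a black plate on stiff friction: it takes about 7 N to push it down, carries a sett without sinking and stays where it is left; its top is 24 to 34 mm above the bench at the start, 10 mm when fully down on its hard stop
- cell5 (a point): centre of the cell at tray x = 42, y = -72 mm, 10 mm above the bench; axes as the tray's. The cell's floor is a black plate on stiff friction: it takes about 7 N to push it down, carries a sett without sinking and stays where it is left; its top is 24 to 34 mm above the bench at the start, 10 mm when fully down on its hard stop
- sett0: stone sett, grey to brown chunky block 64 (own x) x 44 x 44 mm, about 0.2 kg, edges slightly rounded; origin at its centre; it lies with own x level. 4 or 5 setts are present (None from the start: absent). Any cell and any of its four long faces down will do, with the long side along the cell's long side (tray x)
- sett1: stone sett, grey to brown chunky block 64 (own x) x 44 x 44 mm, about 0.2 kg, edges slightly rounded; origin at its centre; it lies with own x level. 4 or 5 setts are present (None from the start: absent). Any cell and any of its four long faces down will do, with the long side along the cell's long side (tray x)
- sett2: stone sett, grey to brown chunky block 64 (own x) x 44 x 44 mm, about 0.2 kg, edges slightly rounded; origin at its centre; it lies with own x level. 4 or 5 setts are present (None from the start: absent). Any cell and any of its four long faces down will do, with the long side along the cell's long side (tray x)
- sett3: stone sett, grey to brown chunky block 64 (own x) x 44 x 44 mm, about 0.2 kg, edges slightly rounded; origin at its centre; it lies with own x level. 4 or 5 setts are present (None from the start: absent). Any cell and any of its four long faces down will do, with the long side along the cell's long side (tray x)
- sett4: stone sett, grey to brown chunky block 64 (own x) x 44 x 44 mm, about 0.2 kg, edges slightly rounded; origin at its centre; it lies with own x level. 4 or 5 setts are present (None from the start: absent). Any cell and any of its four long faces down will do, with the long side along the cell's long side (tray x)
- tamper: hand tamper, 0.3 kg, standing on the bench: flat square steel foot plate 70 x 70 x 10 mm, a 40 x 40 mm collar from 10 to 20 mm, then an upright wooden handle of 26 x 26 mm square section from 20 to 95 mm above the underside; origin at the centre of the plate's underside, z up the handle, x and y along the square's sides
- column: test column, square bar 34 x 34 x 130 mm, 0.15 kg, aluminium with grey stripes, dark foot end and red head end; origin at the centre of its foot face, own z runs from foot to head along the bar; at the start it lies on the bench with the head to the left (roughly world +y)
- column_head (a point): centre of the column's red head face, 130 mm from the foot along the column
- multimeter: yellow and black multimeter 142 x 74 x 41 mm, bystander; origin at the centre of its underside
- cell_black: upright round battery cell, black and copper-coloured, 33 mm across and 60 mm high, bystander; origin at the centre of its underside
- coil: copper-coloured coil with black end plates, 62 mm cube, bystander; origin at the centre of its underside
Things that resemble listed ones, but are neither listed nor needed, are in the scene too. Leave any green look-alike of the sett2 alone.

How it is judged:
On the way, in this order (a step that is already met when the one before it is completed fails the run):
1. every sett lies in a cell, none held (x of sett0 in the frame of tray between -0.09 and 0.09 m and y of sett0 in the frame of tray between -0.11 and 0.11 m and z of sett0 in the frame of tray between 0.028 and 0.06 m and contact force between the fingers and sett0 below 0.1 N and x of sett1 in the frame of tray between -0.09 and 0.09 m and y of sett1 in the frame of tray between -0.11 and 0.11 m and z of sett1 in the frame of tray between 0.028 and 0.06 m and contact force between the fingers and sett1 below 0.1 N and x of sett2 in the frame of tray between -0.09 and 0.09 m and y of sett2 in the frame of tray between -0.11 and 0.11 m and z of sett2 in the frame of tray between 0.028 and 0.06 m and contact force between the fingers and sett2 below 0.1 N and x of sett3 in the frame of tray between -0.09 and 0.09 m and y of sett3 in the frame of tray between -0.11 and 0.11 m and z of sett3 in the frame of tray between 0.028 and 0.06 m and contact force between the fingers and sett3 below 0.1 N and x of sett4 in the frame of tray between -0.09 and 0.09 m and y of sett4 in the frame of tray between -0.11 and 0.11 m and z of sett4 in the frame of tray between 0.028 and 0.06 m and contact force between the fingers and sett4 below 0.1 N), for 0.2 s.
2. every sett pressed fully down and level, with the tamper over the bed (x of sett0 in the frame of tray between -0.09 and 0.09 m and y of sett0 in the frame of tray between -0.11 and 0.11 m and z of sett0 in the frame of tray between 0.028 and 0.0345 m and x of sett1 in the frame of tray between -0.09 and 0.09 m and y of sett1 in the frame of tray between -0.11 and 0.11 m and z of sett1 in the frame of tray between 0.028 and 0.0345 m and x of sett2 in the frame of tray between -0.09 and 0.09 m and y of sett2 in the frame of tray between -0.11 and 0.11 m and z of sett2 in the frame of tray between 0.028 and 0.0345 m and x of sett3 in the frame of tray between -0.09 and 0.09 m and y of sett3 in the frame of tray between -0.11 and 0.11 m and z of sett3 in the frame of tray between 0.028 and 0.0345 m and x of sett4 in the frame of tray between -0.09 and 0.09 m and y of sett4 in the frame of tray between -0.11 and 0.11 m and z of sett4 in the frame of tray between 0.028 and 0.0345 m and horizontal distance between tamper and tray below 0.14 m and z of tamper in the frame of tray between 0.045 and 0.12 m), for 0.1 s.
3. the column stands upright on a tamped sett, let go, for one second (x of column in the frame of tray between -0.09 and 0.09 m and y of column in the frame of tray between -0.11 and 0.11 m and z of column in the frame of tray between 0.0495 and 0.058 m and angle between column's own z axis and vertical below 0.06 rad and height (world z) of column_head above 0.1 m and contact force between the fingers and column below 0.1 N and linear speed of column below 0.03 m/s and angular speed of column below 0.2 rad/s), for 1 s.
At the end, for the whole second after the job is handed in: Every sett lies in a cell, fully down (centre within 2.5 mm of 32 mm above the tray's underside); the column stands on a tamped sett, head up, within 0.06 rad of vertical, at rest; the tamper stands upright on the bench, over 160 mm from the tray's centre; all released (all of step 3 and x of sett0 in the frame of tray between -0.09 and 0.09 m and y of sett0 in the frame of tray between -0.11 and 0.11 m and z of sett0 in the frame of tray between 0.028 and 0.0345 m and x of sett1 in the frame of tray between -0.09 and 0.09 m and y of sett1 in the frame of tray between -0.11 and 0.11 m and z of sett1 in the frame of tray between 0.028 and 0.0345 m and x of sett2 in the frame of tray between -0.09 and 0.09 m and y of sett2 in the frame of tray between -0.11 and 0.11 m and z of sett2 in the frame of tray between 0.028 and 0.0345 m and x of sett3 in the frame of tray between -0.09 and 0.09 m and y of sett3 in the frame of tray between -0.11 and 0.11 m and z of sett3 in the frame of tray between 0.028 and 0.0345 m and x of sett4 in the frame of tray between -0.09 and 0.09 m and y of sett4 in the frame of tray between -0.11 and 0.11 m and z of sett4 in the frame of tray between 0.028 and 0.0345 m and height (world z) of tamper below 0.006 m and angle between tamper's own z axis and vertical below 0.08 rad and horizontal distance between tamper and tray above 0.125 m and contact force between the fingers and tamper below 0.1 N); the robot touches nothing.
It fails at once if a sett is pressed down into its cell with the fingers ((x of sett0 in the frame of tray between -0.09 and 0.09 m and y of sett0 in the frame of tray between -0.11 and 0.11 m and z of sett0 in the frame of tray below 0.037 m and contact force between the fingers and sett0 above 0.5 N) or (x of sett1 in the frame of tray between -0.09 and 0.09 m and y of sett1 in the frame of tray between -0.11 and 0.11 m and z of sett1 in the frame of tray below 0.037 m and contact force between the fingers and sett1 above 0.5 N) or (x of sett2 in the frame of tray between -0.09 and 0.09 m and y of sett2 in the frame of tray between -0.11 and 0.11 m and z of sett2 in the frame of tray below 0.037 m and contact force between the fingers and sett2 above 0.5 N) or (x of sett3 in the frame of tray between -0.09 and 0.09 m and y of sett3 in the frame of tray between -0.11 and 0.11 m and z of sett3 in the frame of tray below 0.037 m and contact force between the fingers and sett3 above 0.5 N) or (x of sett4 in the frame of tray between -0.09 and 0.09 m and y of sett4 in the frame of tray between -0.11 and 0.11 m and z of sett4 in the frame of tray below 0.037 m and contact force between the fingers and sett4 above 0.5 N)).
It fails at once if another thing on the bench is moved more than 25 mm (distance of any of multimeter, cell_black, coil from where it was at the start of the episode above 0.025 m).
Of sett0, sett1, sett2, sett3, sett4 only 4 to 5 are there at a start; the rules pass over those that are not, and their reading is None.
At some moment in a run one of tamper, column may be knocked a few centimetres aside while the robot is not near it.
Once in a run the grip may slacken for a moment while it holds something.
It also fails if it takes over 210 s, if anything falls off the work surface, if the arm or the gripper's body presses on something with over 40 N, if the wrist force passes 120 N, or if a joint passes its speed limit or range.

ROBOT

A 6-joint arm with a two-finger parallel gripper is mounted at the origin on a cart in front of the work surface, level with it; the furniture and walls round the work are solid. World frame = base frame: x ahead of the robot, y to its left, z up, the work surface at z = 0. Lengths are in m, angles in rad, forces in N, time in s.
With the tool pointing down it reaches from about 0.3 to 0.875 m from the base axis. Payload 6.4 kg.
Tool frame: the origin (TCP) lies midway between the tips of the shut fingers; the grasp point (between the pads) lies 19 mm behind it; z points along the fingers, y is the line along which they close (so a half turn about z gives the same grasp; the last joint's range is limited). The gripper opens to 85 mm and grips with 20 to 120 N. Pads are 22 mm wide; open, the fingers measure 114 mm over their backs; the gripper's body (76 mm by 85 mm) begins 54 mm behind the grasp point. The pads swing forward as they close: fully open they stand 13 mm farther back than shut.
Start: joints at [-1.481, 0.181, 1.607, -0, 1.354, -0.206], TCP at [0.168, -0.55, 0.231] pointing down, gripper open.
Joint ranges: [-2.99, 2.99], [-0.89, 2.07], [0.3, 2.58], [-1.14, 4.28], [0, 2.63], [-3.12, 3.12]. Speed limits (rad/s): [2.57, 2.57, 3.01, 3.14, 3.14, 3.14].

INTERFACE

Orientations are given as a unit quaternion [w, x, y, z].
In Python, from bench import ctrl gives the robot as it stands. The module is installed in compiled form; this text tells all that it offers.
- The arm moves only by the tool move_arm, never from a script. Its argument "plan" is one flat list of numbers, 6 for each row, row after row: the shift along the world's x, y, z in units of 50 mm (1.0 is 50 mm), then the turn, a rotation vector about the world's x, y, z in rad. A call has 1 to 10 rows; each row is the pose to reach, as a shift and turn from the pose commanded when the call began; what a row does not reach only later rows make up. A row lasts 1/8 s, in which the tool goes at most 62.5 mm and 10.7 degrees, less where a joint would pass 70% of its speed; a pose out of reach is approached as far as the arm can. A call with a gripper value outside its range is refused whole. "grip" is the finger opening in mm, from 0 to 85.4, set as the call begins (left out, the last holds). The fingers move at their own pace and stop on an object; the grip force is fixed at half the most. Time passes only in rows, so rows that repeat a pose let the fingers close. It gives the time, the measured TCP pose, the force, the opening and the grip force at its end, in the units of the state.
- ctrl.get_obs(): the state, without advancing time (a new reading comes with each control period).
- ctrl.camera(name): name is "side" or "top" or "wrist"; returns a dict with "pixels" (420x560x3 uint8, red, green, blue), "fx", "fy", "cx", "cy" (pixels), "dist_coeffs" ([k1, k2, p1, p2, k3] as OpenCV has them; the pictures are not rectified), "origin" and "attitude" of the camera in the world. Camera axes: x right, y down, z forward; pixel columns grow to the right and rows downward; lengths in m; the calibration is good to about 2 mm. A picture is of the moment at which its call begins. There is no depth.
- ctrl.hand_in(): hands the job in; it is judged then, once.
The state is a dict: "time_s": time; "q": joint angles; "dq": joint speeds; "joint_efforts": joint torques, N m; "eef_pos": TCP position; "eef_rot": TCP orientation; "wrist_force": force on the tool from outside, world axes, zero at the start; "torque": the same for the moment, N m; "opening": opening from 0.0 (shut) to 1.0 (fully open); "grasp_force": force on a finger pad.
Only numpy, scipy, OpenCV 4.12 (cv2) and the standard library are available. Lean on these libraries where they do the work, as an engineer would, in place of code of your own. Each camera call takes 0.05 s, during which the arm holds its last target. There are 200 camera calls.

## Working session

There is one attempt and no reset: what is moved stays moved. The work goes in short steps, Python scripts to look and compute and a tool call to move; the robot and the scene stay as the last step left them, time stands still between calls to the robot, and variables do not carry over. Pictures are saved under pics/ and viewed, at most 14 in all, crops included, and the job is handed in when it is done.

Besides the shell and the picture viewer there is one more tool, called after "Emit:" by a JSON object that holds its "fn" and its "kwargs", one argument or row to a line. move_arm: Moves the arm, as the interface text tells. Its arguments: {"type":"object","properties":{"plan":{"type":"array"},"grip":{"type":"number"}},"required":["plan"]}

```bash
mkdir -p pics
cat > h.py <<'E'
import numpy as np, cv2
from bench import ctrl
from scipy.spatial.transform import Rotation as R
def rot(a):
    a=np.array(a,float)
    return a if a.shape==(3,3) else R.from_quat(a,scalar_first=True).as_matrix()
def K(c): return np.array([[c['fx'],0,c['cx']],[0,c['fy'],c['cy']],[0,0,1]],float)
def shot(name,fn=None):
    c=ctrl.camera(name)
    if fn: cv2.imwrite('pics/'+fn,c['pixels'][:,:,::-1])
    return c
def ray(c,uv,z):
    p=cv2.undistortPoints(np.array(uv,float).reshape(-1,1,2),K(c),np.array(c['dist_coeffs'],float)).reshape(-1,2)
    d=np.c_[p,np.ones(len(p))]@rot(c['attitude']).T
    o=np.array(c['origin'],float)
    return o+d*((z-o[2])/d[:,2])[:,None]
def proj(c,P):
    Rw=rot(c['attitude']).T
    return cv2.projectPoints(np.array(P,float).reshape(-1,3),cv2.Rodrigues(Rw)[0],-Rw@np.array(c['origin'],float),K(c),np.array(c['dist_coeffs'],float))[0].reshape(-1,2)
E
python3 - <<'E'
from h import *
import pickle
D={}
for n in('top','side','wrist'):
    c=shot(n,n+'0.png'); D[n]=c
    print(n,c['fx'],c['cx'],c['cy'],c['origin'],c['attitude'],c['dist_coeffs'])
pickle.dump(D,open('d0.pkl','wb'))
print(ctrl.get_obs())
a=cv2.imread('pics/top0.png');cv2.imwrite('pics/top0b.png',cv2.resize(a,(800,600),interpolation=cv2.INTER_CUBIC))
E
```

```text
top 486.4708411047719 280.31610281852534 213.73280689130922 [0.41872559 0.01883789 1.44527291] [ 0.03761776 -0.69795074  0.71485108 -0.02091903] [-0.08722188  0.          0.          0.          0.        ]
side 492.6586179824 282.9562982800146 204.22545764776083 [ 0.22556055 -1.02910097  0.60310423] [-0.52449454  0.8404263  -0.11400041  0.07478642] [-0.12640624  0.          0.          0.          0.        ]
wrist 345.43436512253527 283.71322627299145 209.24801962018378 [ 0.23156669 -0.53000531  0.37229362] [ 0.1072717   0.79637181 -0.58973876 -0.08057869] [-0.0165633  0.         0.         0.         0.       ]
{'time_s': 0.15, 'q': array([-1.48129128e+00,  1.81366350e-01,  1.60777377e+00, -4.07688328e-05,
        1.35381276e+00, -2.06317230e-01]), 'dq': array([ 2.60883940e-04, -1.13626440e-03, -3.04283993e-03, -4.33085442e-05,
       -2.12156975e-03,  1.04369090e-04]), 'joint_efforts': array([ 9.53117069e-05, -4.45266259e+01, -3.51693356e+01, -3.66387476e-04,
        5.81511820e-03, -2.61623188e-05]), 'eef_pos': array([ 0.16758359, -0.54959046,  0.23059558]), 'eef_rot': array([-6.80115520e-04,  9.89080198e-01,  1.47376722e-01,  1.98306843e-05]), 'wrist_force': array([ 0.09513468, -0.10180019,  0.38592664]), 'torque': array([0.02446338, 0.01086751, 0.00886976]), 'grasp_force': 0.0, 'opening': 0.999588810913023}
```

View pics/top0b.png

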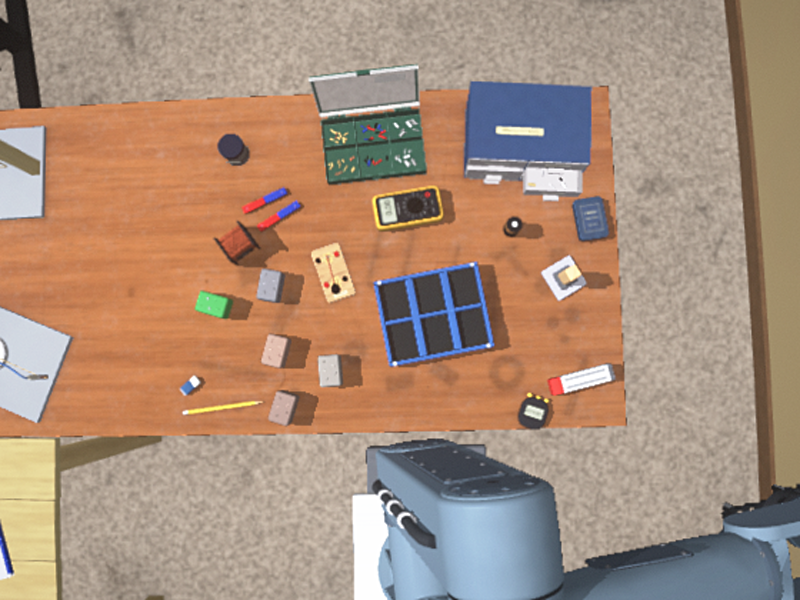

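View pics/side0.png

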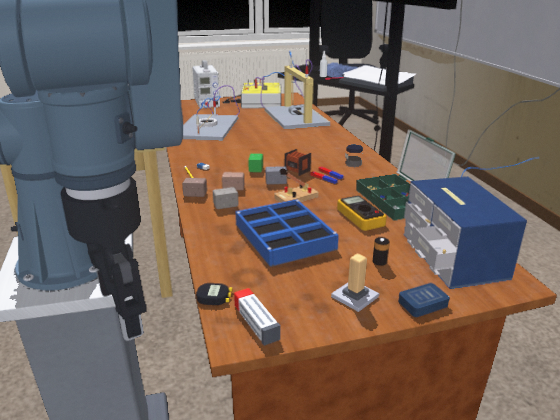

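The top view (800x600 scale) shows:
- Four setts at (270,285), (275,350), (330,370) and (283,408). The only thing that could pass for one is the green block at (212,304), which I'll leave alone.
- The blue tray at (435,315), the tamper at (563,277), and the column at (580,380) with its red head to the left.

Next is one close crop, rectified at the height of the object tops.

```bash
cat >> h.py <<'E'
def rect(c,cx,cy,w,h,z,s):
    # image up=+x, left=+y ; w mm along y, h mm along x, s px/mm
    W,H=int(w*s),int(h*s)
    u,v=np.meshgrid(np.arange(W),np.arange(H))
    X=cx+(H/2-v)/s/1000; Y=cy+(W/2-u)/s/1000
    p=proj(c,np.stack([X,Y,np.full(X.shape,z)],-1)).astype(np.float32).reshape(H,W,2)
    return cv2.remap(c['pixels'],p,None,cv2.INTER_CUBIC)[:,:,::-1].copy()
def topx(im,cx,cy,s,uv):
    H,W=im.shape[:2]; uv=np.array(uv,float)
    return np.c_[cx+(H/2-uv[:,1])/s/1000, cy+(W/2-uv[:,0])/s/1000]
E
python3 - <<'E'
from h import *
import pickle
D=pickle.load(open('d0.pkl','rb'));c=D['top']
f=lambda u,v,z:ray(c,[[u*.7,v*.7]],z)[0].round(3)
for n,u,v,z in[('s0',270,281,.044),('s1',275,346,.044),('s2',330,366,.044),('s3',283,404,.044),('tray',435,315,.04),('tam',570,272,.095),('col',582,380,.034),('green',212,304,.04)]: print(n,f(u,v,z))
# tray corners rim by eye
print(ray(c,np.array([[376,281],[478,264],[493,347],[391,364]])*.7,.04).round(3))
m=f(280,345,.044)
A=rect(c,m[0],m[1],260,400,.044,2)[:600]
A=rect(c,m[0],m[1],230,300,.044,2)
t=f(575,330,.034)
B=rect(c,t[0],t[1],160,300,.034,2)
print(m,t,A.shape,B.shape)
cv2.imwrite('pics/rect.png',np.hstack([A,B]))
E
```

```text
s0 [0.592 0.316 0.044]
s1 [0.459 0.307 0.044]
s2 [0.416 0.196 0.044]
s3 [0.342 0.292 0.044]
tray [ 0.514 -0.019  0.04 ]
tam [ 0.588 -0.284  0.095]
col [ 0.376 -0.313  0.034]
green [0.548 0.438 0.04 ]
[[ 0.587  0.099  0.04 ]
 [ 0.616 -0.109  0.04 ]
 [ 0.447 -0.134  0.04 ]
 [ 0.418  0.073  0.04 ]]
[0.461 0.297 0.044] [ 0.477 -0.303  0.034] (600, 460, 3) (600, 320, 3)
```

View pics/rect.png

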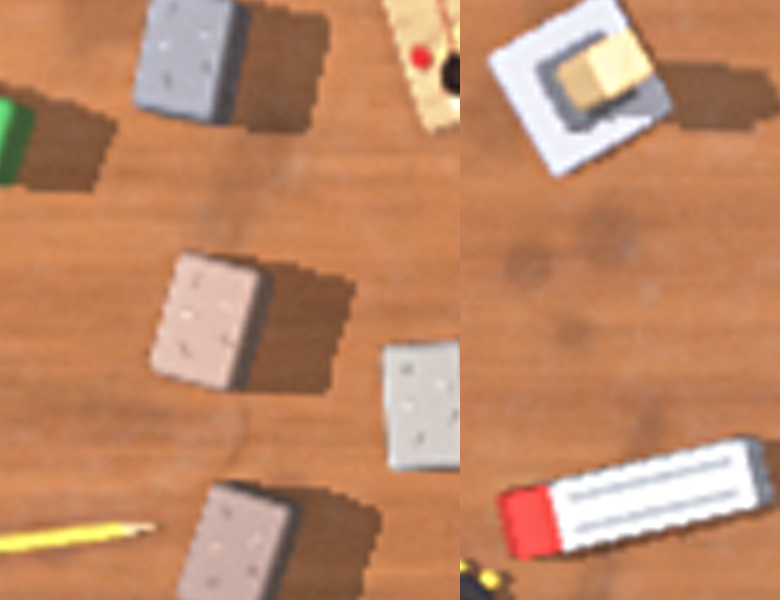

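The setts lie at s0 (0.586, 0.319), s1 (0.450, 0.308), s2 (0.408, 0.197) and s3 (0.335, 0.294), with yaws -0.15, -0.27, +0.055 and -0.285. Top faces measure 63x43 mm, which matches the given size. The green block and the wooden board are clear of them. The tray is near (0.517, -0.018) with yaw 0.143. Moving towards s2 now.

Emit:
{"fn": "move_arm", "kwargs": {
  "plan": [5, 5, 0, 0, 0, -0.1, 5, 5, 0, 0, 0, -0.24, 5, 5, 0, 0, 0, -0.24, 5, 5, 0, 0, 0, -0.24, 5, 5, 0, 0, 0, -0.24, 5, 5, 0, 0, 0, -0.24, 4.8, 14.9, 0, 0, 0, -0.24, 4.8, 14.9, 0, 0, 0, -0.24, 4.8, 14.9, 0, 0, 0, -0.24, 4.8, 14.9, 0, 0, 0, -0.24],
  "grip": 85
}}

```text
time_s: 1.4
eef_pos: [0.4121, -0.0482, 0.2312]
eef_rot: [-0.0, 1.0, 0.028, 0.0]
wrist_force: [1.3, -0.1, 0.7]
opening: 0.992
grasp_force: 0.0
```

Emit:
{"fn": "move_arm", "kwargs": {
  "plan": [-0.1, 4.9, 0, 0, 0, 0, -0.1, 4.9, 0, 0, 0, 0, -0.1, 4.9, 0, 0, 0, 0, -0.1, 4.9, 0, 0, 0, 0, -0.1, 4.9, 0, 0, 0, 0, -0.1, 4.9, 0, 0, 0, 0, -0.1, 4.9, 0, 0, 0, 0]
}}

```text
time_s: 2.28
eef_pos: [0.4078, 0.1937, 0.2312]
eef_rot: [0.0, 1.0, 0.027, -0.0]
wrist_force: [0.2, -0.1, -0.1]
opening: 0.993
grasp_force: 0.0
```

```bash
cat >> h.py <<'E'
def draw(c,boxes,fn,hi=.044):
    im=c['pixels'][:,:,::-1].copy()
    for x,y,yaw,l,w,z in boxes:
        M=np.array([[np.cos(yaw),-np.sin(yaw)],[np.sin(yaw),np.cos(yaw)]])
        P=np.array([[l,w],[l,-w],[-l,-w],[-l,w]])/2@M.T+[x,y]
        cv2.polylines(im,[proj(c,np.c_[P,np.full(4,z)]).round().astype(int)],True,(255,255,0),1)
    cv2.imwrite('pics/'+fn,im)
E
python3 - <<'E'
from h import *
import pickle
c=shot('wrist'); pickle.dump(c,open('w1.pkl','wb'))
S=[(.586,.3185,-.15),(.4505,.308,-.274),(.408,.197,.055),(.335,.294,-.285)]
draw(c,[(*s,.064,.044,.044) for s in S]+[(.517,-.018,.143,.176,.216,.04)],'w1.png')
print(ctrl.get_obs()['eef_pos'],c['origin'],c['attitude'])
E
```

```text
[0.40788365 0.19362345 0.23123748] [0.47460553 0.19745284 0.37293695] [ 0.09757611  0.71926143 -0.68159838 -0.0925502 ]
```

View pics/w1.png

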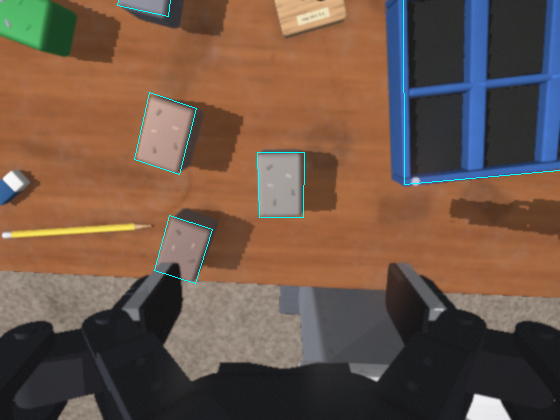

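The wrist view shows all the drawn outlines lying on the setts, with the grey sett at (281,185) and the brown ones at (165,133) and (183,248). The tray rim matches as well. Descending on s2.

Emit:
{"fn": "move_arm", "kwargs": {
  "plan": [0, 0.07, -1, 0, 0, 0, 0, 0.07, -2, 0, 0, 0, 0, 0.07, -3.2, 0, 0, 0, 0, 0.07, -3.9, 0, 0, 0, 0, 0.07, -4.3, 0, 0, 0, 0, 0.07, -4.3, 0, 0, 0]
}}

```text
time_s: 3.08
eef_pos: [0.4065, 0.197, 0.015]
eef_rot: [0.0, 1.0, 0.027, -0.002]
wrist_force: [0.7, -0.1, 1.0]
opening: 0.998
grasp_force: 0.0
```

Emit:
{"fn": "move_arm", "kwargs": {
  "plan": [0, 0, 0, 0, 0, 0, 0, 0, 0, 0, 0, 0, 0, 0, 0, 0, 0, 0, 0, 0, 0, 0, 0, 0, 0, 0, 0, 0, 0, 0, 0, 0, 0, 0, 0, 0, 0, 0, 0.5, 0, 0, 0, 0, 0, 1.5, 0, 0, 0, 0, 0, 2.5, 0, 0, 0, 0, 0, 2.5, 0, 0, 0],
  "grip": 20
}}

```text
time_s: 4.32
eef_pos: [0.4108, 0.1992, 0.1457]
eef_rot: [-0.001, 1.0, 0.028, 0.005]
wrist_force: [-0.4, 0.6, -2.7]
opening: 0.505
grasp_force: 61.7
```

Run:
```python
import numpy as np
t=np.array([.517,-.018]);a=.143
M=np.array([[np.cos(a),-np.sin(a)],[np.sin(a),np.cos(a)]])
for i,(x,y) in enumerate([(-42,72),(-42,0),(-42,-72),(42,72),(42,0),(42,-72)]): print(i,(t+M@np.array([x,y])/1000).round(4))
```

```text
0 [0.4652 0.0473]
1 [ 0.4754 -0.024 ]
2 [ 0.4857 -0.0953]
3 [0.5483 0.0593]
4 [ 0.5586 -0.012 ]
5 [ 0.5688 -0.0833]
```

s2 is gripped: the opening is 43 mm, as expected. Carrying it to cell 4.

Emit:
{"fn": "move_arm", "kwargs": {
  "plan": [3, -4.2, 0, 0, 0, 0.09, 3, -4.2, 0, 0, 0, 0.09, 3, -4.2, 0, 0, 0, 0.09, 3, -4.2, 0, 0, 0, 0.09, 3, -4.2, 0, 0, 0, 0.09, 3, -4.2, -0.5, 0, 0, 0.09, 3, -4.2, -1, 0, 0, 0.09, 3, -4.2, -1, 0, 0, 0.09]
}}

```text
time_s: 5.32
eef_pos: [0.5543, -0.0103, 0.0881]
eef_rot: [-0.001, 0.997, 0.073, -0.003]
wrist_force: [0.1, 0.4, -2.7]
opening: 0.5
grasp_force: 67.6
```

Run:
```python
from h import *
c=shot('wrist'); o=ctrl.get_obs(); print(o['eef_pos'],o['eef_rot'],o['wrist_force'])
draw(c,[(.517,-.018,.143,.176,.216,.04),(.517,-.018,.143,.160,.200,.04)],'w2.png')
```

```text
[ 0.55578274 -0.01057777  0.08977772] [-6.73492353e-04  9.97317841e-01  7.31646293e-02 -1.89949397e-03] [ 0.01123754 -0.60180564 -1.84800248]
```

View pics/w2.png

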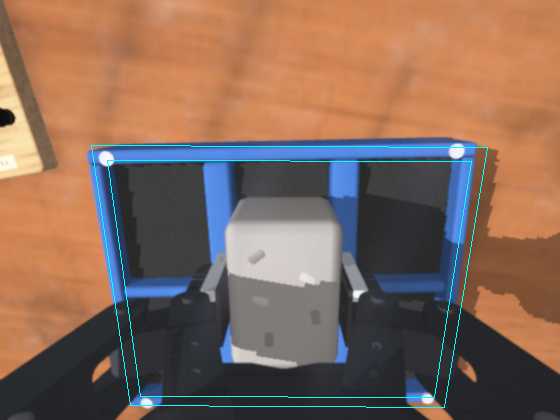

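This view shows the white corner markers of the tray at (106,158), (456,151), (147,403) and (427,399), which let me refine the tray pose. My outline is a few mm too far right.

Run:
```python
from h import *
import pickle
c=shot('wrist')
p=ray(c,[[106,158],[456,151],[427,399],[147,403]],.041)[:,:2]
print(p.round(4),p.mean(0).round(4)); d=p[0]+p[3]-p[1]-p[2]; e=p[0]+p[1]-p[2]-p[3]
print(np.linalg.norm(d)/2,np.linalg.norm(e)/2,np.arctan2(-d[0],d[1]),np.arctan2(e[1],e[0]))
t=pickle.load(open('d0.pkl','rb'))['top']
uv=proj(t,np.c_[p,np.full(4,.041)]);print(uv/.7)
g=cv2.cvtColor(t['pixels'],cv2.COLOR_RGB2HSV)
w=((g[...,1]<70)&(g[...,2]>170)).astype(np.uint8)
q=[]
for u,v in uv:
    x,y=int(u),int(v); s=w[y-8:y+9,x-8:x+9]; ys,xs=np.nonzero(s); q.append([x-8+xs.mean(),y-8+ys.mean()])
P=ray(t,q,.041)[:,:2]; print(P.round(4),P.mean(0))
d=P[0]+P[3]-P[1]-P[2]; e=P[0]+P[1]-P[2]-P[3]
print(np.linalg.norm(d)/2,np.linalg.norm(e)/2,np.arctan2(-d[0],d[1]),np.arctan2(e[1],e[0]))
```

```text
[[ 0.5844  0.0932]
 [ 0.6163 -0.0968]
 [ 0.451  -0.1245]
 [ 0.4194  0.0644]] [ 0.5178 -0.0159]
0.19211993824062595 0.1675477560515647 0.16616964313750493 0.16922085805115603
[[379.04717098 282.00129806]
 [471.98655295 264.05346789]
 [488.28372898 345.00724412]
 [394.97293956 362.96516571]]
[[ 0.5827  0.0955]
 [ 0.6174 -0.0957]
 [ 0.4525 -0.1231]
 [ 0.4205  0.0701]] [ 0.5182774  -0.01331253]
0.19507090191389623 0.16564992641023857 0.17178684307042666 0.159808521531485
```

Emit:
{"fn": "move_arm", "kwargs": {
  "plan": [0.06, 0.06, -0.4, 0, 0, 0.02, 0.06, 0.06, -0.8, 0, 0, 0.02, 0.06, 0.06, -0.8, 0, 0, 0.02, 0.06, 0.06, -0.85, 0, 0, 0.02, 0.06, 0.06, -0.85, 0, 0, 0.02]
}}

```text
time_s: 6.05
eef_pos: [0.5608, -0.0086, 0.0492]
eef_rot: [0.0, 0.997, 0.083, 0.0]
wrist_force: [-0.1, 0.8, -2.3]
opening: 0.502
grasp_force: 67.9
```

Emit:
{"fn": "move_arm", "kwargs": {
  "plan": [-0.03, 0, -0.04, 0, 0, 0, -0.03, 0, -0.08, 0, 0, 0, -0.03, 0, -0.08, 0, 0, 0]
}}

```text
time_s: 6.42
eef_pos: [0.5604, -0.0088, 0.0458]
eef_rot: [0.0, 0.997, 0.083, 0.001]
wrist_force: [2.5, 0.2, 4.9]
opening: 0.503
grasp_force: 68.5
```

Contact with the plate. Releasing here, then lifting away.

Emit:
{"fn": "move_arm", "kwargs": {
  "plan": [0, 0, 0, 0, 0, 0, 0, 0, 0, 0, 0, 0, 0, 0, 0, 0, 0, 0, 0, 0, 0.5, 0, 0, 0, 0, 0, 1.5, 0, 0, 0, 0, 0, 2.5, 0, 0, 0, 0, 0, 2.5, 0, 0, 0, 0, 0, 2.5, 0, 0, 0],
  "grip": 58
}}

```text
time_s: 7.42
eef_pos: [0.5586, -0.0085, 0.1693]
eef_rot: [-0.0, 0.997, 0.083, -0.0]
wrist_force: [-1.5, -1.1, -0.0]
opening: 0.676
grasp_force: 0.0
```

Emit:
{"fn": "move_arm", "kwargs": {
  "plan": [-2.15, 6.33, 0, 0, 0, -0.15, -2.15, 6.33, 0, 0, 0, -0.3, -2.15, 6.33, 0, 0, 0, -0.44, -2.15, 6.33, 0, 0, 0, -0.44, -2.15, 6.33, 0, 0, 0, -0.44, -2.15, 6.33, 0, 0, 0, -0.44, -2.15, 6.33, 0, 0, 0, -0.44, -2.15, 6.33, 0, 0, 0, -0.44, -2.15, 6.33, -1, 0, 0, -0.44, -2.15, 6.33, -1, 0, 0, -0.44],
  "grip": 75
}}

```text
time_s: 8.68
eef_pos: [0.4489, 0.3053, 0.1159]
eef_rot: [0.002, 0.99, -0.138, -0.004]
wrist_force: [0.8, 0.6, -0.4]
opening: 0.876
grasp_force: 0.0
```

Emit:
{"fn": "move_arm", "kwargs": {
  "plan": [0, 0.02, -1, 0, 0, 0, 0, 0.02, -1.7, 0, 0, 0, 0, 0.02, -2.05, 0, 0, 0, 0, 0.02, -2.05, 0, 0, 0]
}}

```text
time_s: 9.18
eef_pos: [0.4517, 0.3084, 0.0173]
eef_rot: [0.0, 0.991, -0.137, -0.001]
wrist_force: [-0.6, -0.5, 0.9]
opening: 0.879
grasp_force: 0.0
```

Emit:
{"fn": "move_arm", "kwargs": {
  "plan": [0, 0, 0, 0, 0, 0, 0, 0, 0, 0, 0, 0, 0, 0, 0, 0, 0, 0, 0, 0, 0, 0, 0, 0, 0, 0, 0.5, 0, 0, 0, 0, 0, 1.5, 0, 0, 0, 0, 0, 2.3, 0, 0, 0, 0, 0, 2.3, 0, 0, 0, 0, 0, 2.3, 0, 0, 0],
  "grip": 20
}}

```text
time_s: 10.3
eef_pos: [0.4509, 0.3087, 0.1317]
eef_rot: [0.0, 0.991, -0.137, -0.0]
wrist_force: [-0.3, 0.2, -1.7]
opening: 0.501
grasp_force: 62.0
```

Emit:
{"fn": "move_arm", "kwargs": {
  "plan": [1.93, -4.91, 0, 0, 0, 0.15, 1.93, -4.91, 0, 0, 0, 0.3, 1.93, -4.91, 0, 0, 0, 0.44, 1.93, -4.91, 0, 0, 0, 0.44, 1.93, -4.91, 0, 0, 0, 0.44, 1.93, -4.91, 0, 0, 0, 0.44, 1.93, -4.91, -0.7, 0, 0, 0.44, 1.93, -4.91, -1.4, 0, 0, 0.44, 1.93, -4.91, -1.5, 0, 0, 0.44, 1.93, -4.91, -1.5, 0, 0, 0.44]
}}

```text
time_s: 11.55
eef_pos: [0.5477, 0.0646, 0.0574]
eef_rot: [-0.0, 0.996, 0.084, -0.0]
wrist_force: [-0.1, -0.4, -1.3]
opening: 0.501
grasp_force: 62.0
```

Emit:
{"fn": "move_arm", "kwargs": {
  "plan": [0, 0, -0.06, 0, 0, 0, 0, 0, -0.12, 0, 0, 0, 0, 0, -0.12, 0, 0, 0]
}}

```text
time_s: 11.92
eef_pos: [0.5482, 0.0634, 0.0516]
eef_rot: [0.0, 0.997, 0.083, 0.0]
wrist_force: [0.0, 0.4, -1.3]
opening: 0.504
grasp_force: 62.0
```

Emit:
{"fn": "move_arm", "kwargs": {
  "plan": [0, 0, -0.04, 0, 0, 0, 0, 0, -0.08, 0, 0, 0, 0, 0, -0.08, 0, 0, 0]
}}

```text
time_s: 12.3
eef_pos: [0.5483, 0.0633, 0.0475]
eef_rot: [0.0, 0.997, 0.083, 0.0]
wrist_force: [-1.6, -0.2, 1.4]
opening: 0.501
grasp_force: 62.6
```

Emit:
{"fn": "move_arm", "kwargs": {
  "plan": [0, 0, 0, 0, 0, 0, 0, 0, 0, 0, 0, 0, 0, 0, 0, 0, 0, 0, 0, 0, 0.5, 0, 0, 0, 0, 0, 1.5, 0, 0, 0, 0, 0, 2.5, 0, 0, 0, 0, 0, 2.5, 0, 0, 0],
  "grip": 58
}}

```text
time_s: 13.18
eef_pos: [0.5514, 0.0632, 0.1773]
eef_rot: [0.001, 0.997, 0.083, 0.005]
wrist_force: [0.0, -0.2, -0.4]
opening: 0.679
grasp_force: 0.0
```

Emit:
{"fn": "move_arm", "kwargs": {
  "plan": [-4.26, 4.62, 0, 0, 0, -0.15, -4.26, 4.62, 0, 0, 0, -0.3, -4.26, 4.62, 0, 0, 0, -0.45, -4.26, 4.62, 0, 0, 0, -0.45, -4.26, 4.62, 0, 0, 0, -0.45, -4.26, 4.62, 0, 0, 0, -0.45, -4.26, 4.62, 0, 0, 0, -0.45, -4.26, 4.62, 0, 0, 0, -0.45, -4.26, 4.62, -1, 0, 0, -0.45, -4.26, 4.62, -1, 0, 0, -0.45],
  "grip": 75
}}

```text
time_s: 14.42
eef_pos: [0.3332, 0.292, 0.1193]
eef_rot: [0.002, 0.99, -0.143, -0.003]
wrist_force: [-0.6, 0.2, 0.4]
opening: 0.878
grasp_force: 0.0
```

Emit:
{"fn": "move_arm", "kwargs": {
  "plan": [0, 0, -1, 0, 0, 0, 0, 0, -1.7, 0, 0, 0, 0, 0, -2.1, 0, 0, 0, 0, 0, -2.1, 0, 0, 0, 0, 0, -2.1, 0, 0, 0]
}}

```text
time_s: 15.05
eef_pos: [0.3367, 0.2947, 0.0188]
eef_rot: [-0.001, 0.99, -0.142, 0.001]
wrist_force: [-0.0, -0.2, 0.4]
opening: 0.88
grasp_force: 0.0
```

Emit:
{"fn": "move_arm", "kwargs": {
  "plan": [0, 0, 0, 0, 0, 0, 0, 0, 0, 0, 0, 0, 0, 0, 0, 0, 0, 0, 0, 0, 0, 0, 0, 0, 0, 0, 0.5, 0, 0, 0, 0, 0, 1.5, 0, 0, 0, 0, 0, 2.3, 0, 0, 0, 0, 0, 2.3, 0, 0, 0, 0, 0, 2.3, 0, 0, 0],
  "grip": 20
}}

```text
time_s: 16.18
eef_pos: [0.3344, 0.2941, 0.1317]
eef_rot: [0.0, 0.99, -0.142, -0.0]
wrist_force: [-1.1, 0.8, -2.2]
opening: 0.509
grasp_force: 61.8
```

Emit:
{"fn": "move_arm", "kwargs": {
  "plan": [2.84, -6.32, 0, 0, 0, 0.15, 2.84, -6.32, 0, 0, 0, 0.3, 2.84, -6.32, 0, 0, 0, 0.45, 2.84, -6.32, 0, 0, 0, 0.45, 2.84, -6.32, 0, 0, 0, 0.45, 2.84, -6.32, 0, 0, 0, 0.45, 2.84, -6.32, 0, 0, 0, 0.45, 2.84, -6.32, -0.7, 0, 0, 0.45, 2.84, -6.32, -1.4, 0, 0, 0.45, 2.84, -6.32, -1.4, 0, 0, 0.45]
}}

```text
time_s: 17.42
eef_pos: [0.4732, -0.0198, 0.0587]
eef_rot: [-0.002, 0.997, 0.083, -0.004]
wrist_force: [0.2, -0.8, -1.8]
opening: 0.504
grasp_force: 62.0
```

Emit:
{"fn": "move_arm", "kwargs": {
  "plan": [0, 0, -0.1, 0, 0, 0, 0, 0, -0.2, 0, 0, 0, 0, 0, -0.2, 0, 0, 0]
}}

```text
time_s: 17.8
eef_pos: [0.4773, -0.0215, 0.0527]
eef_rot: [0.0, 0.997, 0.083, 0.0]
wrist_force: [-0.6, -1.0, -1.4]
opening: 0.504
grasp_force: 62.0
```

Emit:
{"fn": "move_arm", "kwargs": {
  "plan": [0, 0, -0.06, 0, 0, 0, 0, 0, -0.1, 0, 0, 0, 0, 0, -0.1, 0, 0, 0]
}}

```text
time_s: 18.18
eef_pos: [0.4776, -0.0217, 0.0477]
eef_rot: [0.0, 0.997, 0.083, 0.0]
wrist_force: [-1.1, 0.0, 2.3]
opening: 0.501
grasp_force: 62.6
```

Emit:
{"fn": "move_arm", "kwargs": {
  "plan": [0, 0, 0, 0, 0, 0, 0, 0, 0, 0, 0, 0, 0, 0, 0, 0, 0, 0, 0, 0, 0.5, 0, 0, 0, 0, 0, 1.5, 0, 0, 0, 0, 0, 2.5, 0, 0, 0, 0, 0, 2.5, 0, 0, 0, 0, 0, 2.5, 0, 0, 0],
  "grip": 58
}}

```text
time_s: 19.18
eef_pos: [0.4768, -0.0215, 0.1719]
eef_rot: [-0.0, 0.997, 0.083, -0.0]
wrist_force: [-0.2, -0.7, 0.1]
opening: 0.682
grasp_force: 0.0
```

Emit:
{"fn": "move_arm", "kwargs": {
  "plan": [2.17, 6.8, 0, 0, 0, -0.1, 2.17, 6.8, 0, 0, 0, -0.2, 2.17, 6.8, 0, 0, 0, -0.32, 2.17, 6.8, 0, 0, 0, -0.32, 2.17, 6.8, 0, 0, 0, -0.32, 2.17, 6.8, 0, 0, 0, -0.32, 2.17, 6.8, 0, 0, 0, -0.32, 2.17, 6.8, 0, 0, 0, -0.32, 2.17, 6.8, -1, 0, 0, -0.32, 2.17, 6.8, -1, 0, 0, -0.32],
  "grip": 70
}}

```text
time_s: 20.42
eef_pos: [0.5819, 0.3157, 0.1173]
eef_rot: [0.002, 0.997, -0.078, -0.005]
wrist_force: [-0.6, -0.4, -0.1]
opening: 0.823
grasp_force: 0.0
```

Run:
```python
from h import *
c=shot('wrist'); o=ctrl.get_obs(); print(o['eef_pos'],o['eef_rot'])
draw(c,[(.586,.3185,-.15,.064,.044,.044)],'w3.png')
```

```text
[0.58374564 0.31651849 0.12017294] [ 0.0011721   0.99696426 -0.07780649 -0.00265504]
```

View pics/w3.png

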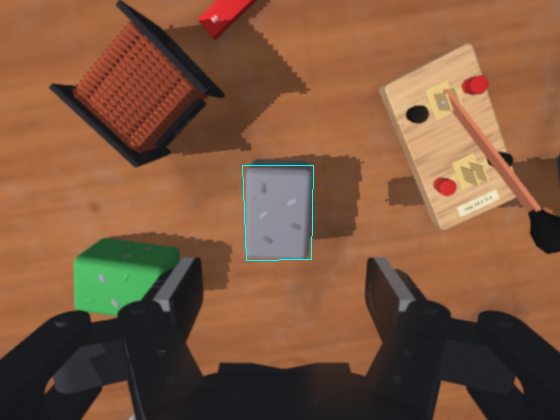

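The blue-grey sett at (279,213) matches its outline, and the green block, coil and board are clear of the fingers.

Emit:
{"fn": "move_arm", "kwargs": {
  "plan": [0, 0, -1, 0, 0, 0, 0, 0, -1.7, 0, 0, 0, 0, 0, -2.1, 0, 0, 0, 0, 0, -2.1, 0, 0, 0, 0, 0, -2.1, 0, 0, 0]
}}

```text
time_s: 21.1
eef_pos: [0.5872, 0.3188, 0.0195]
eef_rot: [-0.001, 0.997, -0.077, 0.002]
wrist_force: [0.1, 0.5, 0.7]
opening: 0.817
grasp_force: 0.0
```

Emit:
{"fn": "move_arm", "kwargs": {
  "plan": [0, 0, 0, 0, 0, 0, 0, 0, 0, 0, 0, 0, 0, 0, 0, 0, 0, 0, 0, 0, 0, 0, 0, 0, 0, 0, 0.5, 0, 0, 0, 0, 0, 1.5, 0, 0, 0, 0, 0, 2.3, 0, 0, 0, 0, 0, 2.3, 0, 0, 0, 0, 0, 2.3, 0, 0, 0],
  "grip": 20
}}

```text
time_s: 22.22
eef_pos: [0.5847, 0.3181, 0.131]
eef_rot: [0.0, 0.997, -0.077, -0.001]
wrist_force: [0.2, 0.1, -2.3]
opening: 0.501
grasp_force: 61.0
```

Emit:
{"fn": "move_arm", "kwargs": {
  "plan": [-2.41, -5.38, 0, 0, 0, 0.1, -2.41, -5.38, 0, 0, 0, 0.2, -2.41, -5.38, 0, 0, 0, 0.32, -2.41, -5.38, 0, 0, 0, 0.32, -2.41, -5.38, 0, 0, 0, 0.32, -2.41, -5.38, 0, 0, 0, 0.32, -2.41, -5.38, 0, 0, 0, 0.32, -2.41, -5.38, -0.7, 0, 0, 0.32, -2.41, -5.38, -1.4, 0, 0, 0.32, -2.41, -5.38, -1.4, 0, 0, 0.32]
}}

```text
time_s: 23.48
eef_pos: [0.4623, 0.0509, 0.0594]
eef_rot: [-0.001, 0.996, 0.084, -0.004]
wrist_force: [0.3, 0.6, -1.1]
opening: 0.502
grasp_force: 61.3
```

Emit:
{"fn": "move_arm", "kwargs": {
  "plan": [0, 0, -0.1, 0, 0, 0, 0, 0, -0.2, 0, 0, 0, 0, 0, -0.2, 0, 0, 0]
}}

```text
time_s: 23.85
eef_pos: [0.4655, 0.0495, 0.0527]
eef_rot: [0.0, 0.997, 0.083, 0.0]
wrist_force: [0.7, -0.4, -2.1]
opening: 0.504
grasp_force: 61.4
```

Run:
```python
from h import *
c=shot('wrist','w4.png'); o=ctrl.get_obs(); print(o['eef_pos'],o['eef_rot'],o['wrist_force'])
```

```text
[0.46550025 0.04939356 0.05281932] [1.15044053e-04 9.96561219e-01 8.28583970e-02 4.58771797e-04] [-0.08950327 -0.24061855 -2.51785997]
```

View pics/w4.png

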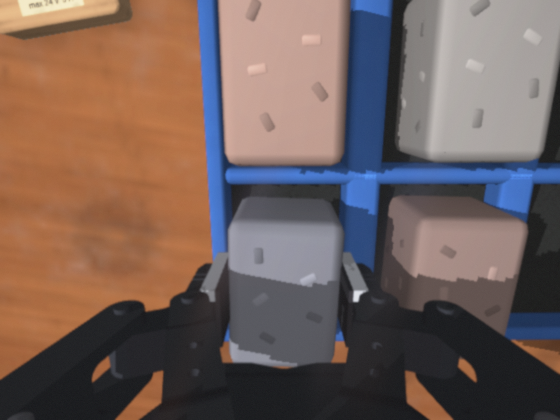

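The other three setts lie flat and square in their cells, and the fourth (285,280) is centred over cell 0. Lowering it.

Emit:
{"fn": "move_arm", "kwargs": {
  "plan": [0, 0, -0.06, 0, 0, 0, 0, 0, -0.1, 0, 0, 0, 0, 0, -0.1, 0, 0, 0]
}}

```text
time_s: 24.28
eef_pos: [0.465, 0.0494, 0.0472]
eef_rot: [-0.0, 0.997, 0.083, -0.0]
wrist_force: [-0.6, -0.4, -1.5]
opening: 0.506
grasp_force: 61.5
```

Emit:
{"fn": "move_arm", "kwargs": {
  "plan": [0, 0, -0.05, 0, 0, 0, 0, 0, -0.08, 0, 0, 0, 0, 0, -0.08, 0, 0, 0]
}}

```text
time_s: 24.65
eef_pos: [0.4651, 0.0494, 0.0433]
eef_rot: [0.0, 0.997, 0.083, 0.0]
wrist_force: [-1.5, 0.2, 3.1]
opening: 0.503
grasp_force: 62.1
```

Emit:
{"fn": "move_arm", "kwargs": {
  "plan": [0, 0, 0, 0, 0, 0, 0, 0, 0, 0, 0, 0, 0, 0, 0, 0, 0, 0, 0, 0, 0.5, 0, 0, 0, 0, 0, 1.5, 0, 0, 0, 0, 0, 2.5, 0, 0, 0, 0, 0, 3.5, 0, 0, 0, 0, 0, 4, 0, 0, 0],
  "grip": 58
}}

```text
time_s: 25.65
eef_pos: [0.4663, 0.0493, 0.2466]
eef_rot: [0.001, 0.997, 0.083, 0.002]
wrist_force: [0.6, 0.4, -0.1]
opening: 0.679
grasp_force: 0.0
```

Emit:
{"fn": "move_arm", "kwargs": {
  "plan": [1.6, -6, 0, 0, 0, 0.1, 1.6, -6, 0, 0, 0, 0.25, 1.6, -6, 0, 0, 0, 0.38, 1.6, -6, 0, 0, 0, 0.38, 1.6, -6, 0, 0, 0, 0.38, 1.6, -6, 0, 0, 0, 0.38, 1.6, -6, 0, 0, 0, 0.38, 1.6, -6, 0, 0, 0, 0.38],
  "grip": 80
}}

```text
time_s: 26.65
eef_pos: [0.545, -0.2493, 0.2433]
eef_rot: [-0.0, 0.963, 0.27, -0.0]
wrist_force: [0.5, 0.4, 0.0]
opening: 0.933
grasp_force: 0.0
```

Run:
```python
from h import *
import pickle
c=shot('wrist'); o=ctrl.get_obs(); print(o['eef_pos'],o['eef_rot'],o['wrist_force'])
pickle.dump(c,open('w5.pkl','wb'))
draw(c,[(.589,-.2886,.543,.07,.07,.01),(.589,-.2886,.543,.026,.026,.095)],'w5.png')
```

```text
[ 0.54511922 -0.24923488  0.2435363 ] [2.60693401e-05 9.62768236e-01 2.70328159e-01 1.02195330e-04] [ 0.0410947  -0.40524265  0.175016  ]
```

View pics/w5.png

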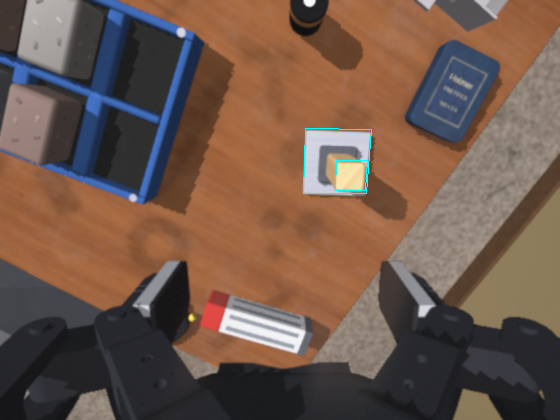

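The wrist view confirms the tamper at (338,161): foot and handle outlines lie on it. The column is at (258,322). Going to the tamper's handle.

Emit:
{"fn": "move_arm", "kwargs": {
  "plan": [0.88, -0.79, 0, 0, 0, 0, 0.88, -0.79, 0, 0, 0, 0, 0.88, -0.79, 0, 0, 0, 0, 0.88, -0.79, -1, 0, 0, 0, 0.88, -0.79, -2, 0, 0, 0, 0.88, -0.79, -3, 0, 0, 0, 0.88, -0.79, -3.97, 0, 0, 0, 0.88, -0.79, -3.97, 0, 0, 0, 0.88, -0.79, -3.97, 0, 0, 0]
}}

```text
time_s: 27.82
eef_pos: [0.5903, -0.2905, 0.0476]
eef_rot: [0.001, 0.963, 0.27, 0.001]
wrist_force: [0.8, -0.6, 1.1]
opening: 0.933
grasp_force: 0.0
```

Emit:
{"fn": "move_arm", "kwargs": {
  "plan": [0, 0, 0, 0, 0, 0, 0, 0, 0, 0, 0, 0, 0, 0, 0, 0, 0, 0, 0, 0, 0, 0, 0, 0, 0, 0, 0, 0, 0, 0, 0, 0, 0, 0, 0, 0, 0, 0, 1, 0, 0, 0, 0, 0, 2, 0, 0, 0, 0, 0, 2.5, 0, 0, 0, 0, 0, 2.5, 0, 0, 0],
  "grip": 10
}}

```text
time_s: 29.08
eef_pos: [0.5901, -0.2909, 0.1718]
eef_rot: [0.002, 0.963, 0.27, 0.001]
wrist_force: [0.1, 0.4, -3.5]
opening: 0.303
grasp_force: 60.2
```

Emit:
{"fn": "move_arm", "kwargs": {
  "plan": [-0.6, 5.63, 0, 0, 0, -0.1, -0.6, 5.63, 0, 0, 0, -0.25, -0.6, 5.63, 0, 0, 0, -0.38, -0.6, 5.63, 0, 0, 0, -0.38, -0.6, 5.63, 0, 0, 0, -0.38, -0.6, 5.63, 0, 0, 0, -0.38, -0.6, 5.63, 0, 0, 0, -0.38, -0.6, 5.63, -0.5, 0, 0, -0.38, -0.6, 5.63, -0.7, 0, 0, -0.38, -0.6, 5.63, -0.7, 0, 0, -0.38]
}}

```text
time_s: 30.32
eef_pos: [0.5582, -0.0093, 0.1335]
eef_rot: [-0.0, 0.997, 0.082, -0.001]
wrist_force: [0.5, 0.4, -3.2]
opening: 0.295
grasp_force: 60.6
```

Emit:
{"fn": "move_arm", "kwargs": {
  "plan": [0, 0, -0.1, 0, 0, 0, 0, 0, -0.2, 0, 0, 0, 0, 0, -0.3, 0, 0, 0, 0, 0, -0.4, 0, 0, 0, 0, 0, -0.5, 0, 0, 0, 0, 0, -0.6, 0, 0, 0]
}}

```text
time_s: 31.08
eef_pos: [0.5593, -0.0086, 0.1049]
eef_rot: [0.0, 0.997, 0.083, 0.0]
wrist_force: [-1.5, 0.2, 2.8]
opening: 0.293
grasp_force: 61.3
```

Emit:
{"fn": "move_arm", "kwargs": {
  "plan": [0, 0, -0.05, 0, 0, 0, 0, 0, -0.1, 0, 0, 0, 0, 0, -0.12, 0, 0, 0, 0, 0, -0.12, 0, 0, 0]
}}

```text
time_s: 31.58
eef_pos: [0.5595, -0.0086, 0.0999]
eef_rot: [0.0, 0.997, 0.083, 0.0]
wrist_force: [-3.3, 0.4, 9.9]
opening: 0.3
grasp_force: 62.4
```

Emit:
{"fn": "move_arm", "kwargs": {
  "plan": [0, 0, -0.03, 0, 0, 0, 0, 0, -0.06, 0, 0, 0, 0, 0, -0.06, 0, 0, 0, 0, 0, -0.06, 0, 0, 0]
}}

```text
time_s: 32.08
eef_pos: [0.5606, -0.0086, 0.0997]
eef_rot: [0.0, 0.997, 0.083, 0.002]
wrist_force: [-8.9, 3.4, 27.5]
opening: 0.297
grasp_force: 64.5
```

Hard stop reached at TCP z 0.0997 with 27 N. The next ones should end at the same height.

Emit:
{"fn": "move_arm", "kwargs": {
  "plan": [0, 0, 0.5, 0, 0, 0, 0, 0, 0.9, 0, 0, 0, -0.22, 1.44, 0.9, 0, 0, 0, -0.22, 1.44, 0.9, 0, 0, 0, -0.22, 1.44, 0.7, 0, 0, 0, -0.22, 1.44, 0.5, 0, 0, 0, -0.22, 1.44, 0.38, 0, 0, 0, -0.22, 1.44, 0.28, 0, 0, 0, -0.22, 1.44, 0.18, 0, 0, 0, -0.22, 1.44, 0.1, 0, 0, 0]
}}

```text
time_s: 33.33
eef_pos: [0.5483, 0.0629, 0.1007]
eef_rot: [0.0, 0.997, 0.083, 0.0]
wrist_force: [-2.2, -1.5, 3.0]
opening: 0.299
grasp_force: 62.2
```

Emit:
{"fn": "move_arm", "kwargs": {
  "plan": [0, 0, -0.04, 0, 0, 0, 0, 0, -0.07, 0, 0, 0, 0, 0, -0.1, 0, 0, 0, 0, 0, -0.1, 0, 0, 0, 0, 0, -0.1, 0, 0, 0]
}}

```text
time_s: 33.95
eef_pos: [0.5495, 0.0632, 0.0997]
eef_rot: [0.0, 0.997, 0.083, 0.001]
wrist_force: [-9.8, -1.2, 28.0]
opening: 0.295
grasp_force: 65.5
```

Emit:
{"fn": "move_arm", "kwargs": {
  "plan": [0, 0, 0.5, 0, 0, 0, 0, 0, 0.9, 0, 0, 0, -1.66, -0.28, 0.9, 0, 0, 0, -1.66, -0.28, 0.9, 0, 0, 0, -1.66, -0.28, 0.7, 0, 0, 0, -1.66, -0.28, 0.5, 0, 0, 0, -1.66, -0.28, 0.38, 0, 0, 0, -1.66, -0.28, 0.28, 0, 0, 0, -1.66, -0.28, 0.18, 0, 0, 0, -1.66, -0.28, 0.1, 0, 0, 0]
}}

```text
time_s: 35.2
eef_pos: [0.4655, 0.0495, 0.1007]
eef_rot: [-0.0, 0.997, 0.083, 0.0]
wrist_force: [-1.4, 1.1, 2.8]
opening: 0.296
grasp_force: 62.1
```

Emit:
{"fn": "move_arm", "kwargs": {
  "plan": [0, 0, -0.04, 0, 0, 0, 0, 0, -0.07, 0, 0, 0, 0, 0, -0.1, 0, 0, 0, 0, 0, -0.1, 0, 0, 0, 0, 0, -0.1, 0, 0, 0]
}}

```text
time_s: 35.83
eef_pos: [0.4671, 0.0496, 0.0995]
eef_rot: [0.0, 0.997, 0.083, 0.002]
wrist_force: [-9.6, 2.6, 30.8]
opening: 0.297
grasp_force: 66.0
```

Emit:
{"fn": "move_arm", "kwargs": {
  "plan": [0, 0, 0.5, 0, 0, 0, 0, 0, 0.9, 0, 0, 0, 0.25, -1.42, 0.9, 0, 0, 0, 0.25, -1.42, 0.9, 0, 0, 0, 0.25, -1.42, 0.7, 0, 0, 0, 0.25, -1.42, 0.5, 0, 0, 0, 0.25, -1.42, 0.38, 0, 0, 0, 0.25, -1.42, 0.28, 0, 0, 0, 0.25, -1.42, 0.18, 0, 0, 0, 0.25, -1.42, 0.1, 0, 0, 0]
}}

```text
time_s: 37.08
eef_pos: [0.4775, -0.0212, 0.1006]
eef_rot: [-0.0, 0.997, 0.083, -0.0]
wrist_force: [-1.2, 1.8, 3.0]
opening: 0.297
grasp_force: 62.6
```

Emit:
{"fn": "move_arm", "kwargs": {
  "plan": [0, 0, -0.04, 0, 0, 0, 0, 0, -0.07, 0, 0, 0, 0, 0, -0.1, 0, 0, 0, 0, 0, -0.1, 0, 0, 0, 0, 0, -0.1, 0, 0, 0]
}}

```text
time_s: 37.7
eef_pos: [0.4786, -0.0214, 0.0995]
eef_rot: [0.0, 0.997, 0.083, 0.001]
wrist_force: [-13.5, 5.3, 35.5]
opening: 0.296
grasp_force: 66.9
```

Emit:
{"fn": "move_arm", "kwargs": {
  "plan": [0, 0, 0.5, 0, 0, 0, 0, 0, 1.5, 0, 0, 0, 0, 0, 1.9, 0, 0, 0, 2.2, -5.35, 1.9, 0, 0, 0.1, 2.2, -5.35, 1.9, 0, 0, 0.2, 2.2, -5.35, 1.9, 0, 0, 0.38, 2.2, -5.35, 1.9, 0, 0, 0.38, 2.2, -5.35, 1.9, 0, 0, 0.38, 2.2, -5.35, 1.9, 0, 0, 0.38, 2.2, -5.35, 1.9, 0, 0, 0.38]
}}

```text
time_s: 38.95
eef_pos: [0.587, -0.2886, 0.1896]
eef_rot: [-0.001, 0.963, 0.269, -0.001]
wrist_force: [0.3, 0.9, -3.4]
opening: 0.297
grasp_force: 62.3
```

Run:
```python
from h import *
c=shot('side'); im=c['pixels'][:,:,::-1][170:370,180:450]
t=shot('top'); A=rect(t,.5,-.1,560,400,.04,1)
im=cv2.resize(im,(540,400),interpolation=cv2.INTER_CUBIC)
cv2.imwrite('pics/s5.png',cv2.resize(np.hstack([im,A]),(800,290)))
o=ctrl.get_obs(); print(o['eef_pos'],o['eef_rot'],o['wrist_force'])
```

```text
[ 0.5872219  -0.28788975  0.19029752] [-4.37661968e-04  9.62869302e-01  2.69967447e-01 -3.05280255e-04] [-0.43777658  0.56469294 -2.41882817]
```

View pics/s5.png

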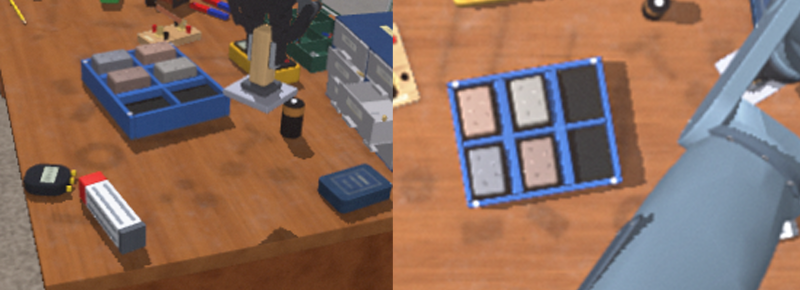

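The side and top crops show all four setts level and fully down at about (140,65). The tamper hangs over its old clear spot. Standing it down now.

Emit:
{"fn": "move_arm", "kwargs": {
  "plan": [0, 0, -1, 0, 0, 0, 0, 0, -2, 0, 0, 0, 0, 0, -2.5, 0, 0, 0, 0, 0, -2.7, 0, 0, 0, 0, 0, -2.8, 0, 0, 0, 0, 0, -2.85, 0, 0, 0, 0, 0, -2.85, 0, 0, 0]
}}

```text
time_s: 39.92
eef_pos: [0.5882, -0.2894, 0.0494]
eef_rot: [0.001, 0.963, 0.27, 0.001]
wrist_force: [0.7, -1.3, -2.8]
opening: 0.296
grasp_force: 62.2
```

Emit:
{"fn": "move_arm", "kwargs": {
  "plan": [0, 0, -0.04, 0, 0, 0, 0, 0, -0.07, 0, 0, 0, 0, 0, -0.07, 0, 0, 0]
}}

```text
time_s: 40.3
eef_pos: [0.5879, -0.2895, 0.0461]
eef_rot: [0.0, 0.963, 0.27, 0.0]
wrist_force: [-3.1, 0.6, 4.9]
opening: 0.293
grasp_force: 63.2
```

Emit:
{"fn": "move_arm", "kwargs": {
  "plan": [0, 0, 0, 0, 0, 0, 0, 0, 0, 0, 0, 0, 0, 0, 0, 0, 0, 0, 0, 0, 0, 0, 0, 0, 0, 0, 1, 0, 0, 0, 0, 0, 2, 0, 0, 0, 0, 0, 3, 0, 0, 0, 0, 0, 4, 0, 0, 0, -1.5, 0, 4, 0, 0, 0, -1.5, 0, 4, 0, 0, 0],
  "grip": 75
}}

```text
time_s: 41.55
eef_pos: [0.5099, -0.2884, 0.2445]
eef_rot: [-0.001, 0.963, 0.269, -0.001]
wrist_force: [0.4, -0.4, 0.4]
opening: 0.88
grasp_force: 0.0
```

Run:
```python
from h import *
import pickle
c=shot('wrist'); o=ctrl.get_obs(); print(o['eef_pos'],o['eef_rot'],o['q'])
pickle.dump(c,open('w6.pkl','wb'))
# column guess from rect B corners: (498,492)-(737,438)... red end left; local px
P=np.array([[498-460,492],[740-460,438],[755-460,508],[516-460,558]],float)
X=np.c_[.477+(300-P[:,1])/2000,-.303+(160-P[:,0])/2000]
m=X.mean(0); d=(X[0]+X[3]-X[1]-X[2])/2; yaw=np.arctan2(d[1],d[0]); print(X.round(3),m,np.linalg.norm(d),yaw)
draw(c,[(m[0],m[1],yaw,.130,.034,.034),(.588,-.289,.545,.07,.07,.01)],'w6.png')
```

```text
[ 0.51005428 -0.28877777  0.24460581] [-4.51279087e-04  9.63161629e-01  2.68922174e-01 -5.80320792e-04] [-7.17267618e-01  1.95322025e-01  1.56268078e+00 -4.82774342e-04
  1.38498149e+00  3.09070466e-01]
[[ 0.381 -0.242]
 [ 0.408 -0.363]
 [ 0.373 -0.37 ]
 [ 0.348 -0.251]] [ 0.3775   -0.306625] 0.12302870599986004 1.7837346763742938
```

View pics/w6.png

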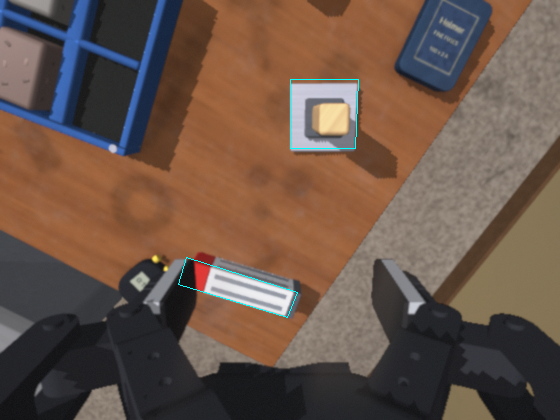

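The tamper stands at (325,115) and the column lies at (240,288), with its red head at the left. Moving over the column with the fingers across it.

Emit:
{"fn": "move_arm", "kwargs": {
  "plan": [-1, -0.2, -0.4, 0, 0, 0.15, -2, -0.23, -0.8, 0, 0, 0.33, -2.68, -0.23, -1.2, 0, 0, 0.5, -2.68, -0.23, -1.2, 0, 0, 0.68, -2.68, -0.23, -1.2, 0, 0, 0.86, -2.68, -0.23, -1.2, 0, 0, 1.04, -2.68, -0.23, -1.2, 0, 0, 1.24, -2.68, -0.23, -1.2, 0, 0, 1.24, -2.68, -0.23, -1.2, 0, 0, 1.24, -2.68, -0.23, -1.2, 0, 0, 1.24],
  "grip": 75
}}

```text
time_s: 42.85
eef_pos: [0.3788, -0.3006, 0.1847]
eef_rot: [-0.0, 0.628, 0.778, 0.0]
wrist_force: [-0.0, 0.1, -1.3]
opening: 0.877
grasp_force: 0.0
```

Run:
```python
from h import *
c=shot('wrist'); o=ctrl.get_obs(); print(o['eef_pos'],o['eef_rot'],o['q'])
draw(c,[(.378,-.310,1.784,.130,.034,.034)],'w7.png')
print(proj(c,[.376,-.3,.034]))
```

```text
[ 0.37869333 -0.30063925  0.18476472] [6.15321303e-06 6.27767085e-01 7.78401238e-01 1.26312555e-05] [-9.17126691e-01  2.28908558e-02  1.87837113e+00  2.90249841e-05
  1.24032468e+00 -1.13056986e+00]
[[281.25064697 193.28571392]]
```

View pics/w7.png

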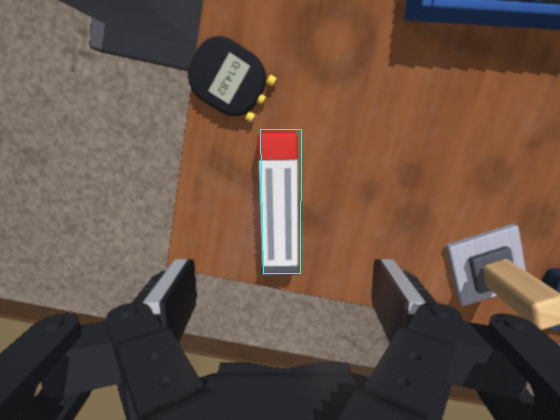

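Emit:
{"fn": "move_arm", "kwargs": {
  "plan": [0, 0, 0, 0.2, 0, 0, 0, 0, 0, 0.2, 0, 0, 0, 0, 0, 0.2, 0, 0]
}}

```text
time_s: 43.28
eef_pos: [0.3783, -0.3007, 0.1844]
eef_rot: [-0.062, 0.625, 0.775, 0.077]
wrist_force: [-0.1, -0.2, -0.4]
opening: 0.879
grasp_force: 0.0
```

Run:
```python
from h import *
o=ctrl.get_obs(); print(o['eef_pos'],o['eef_rot'],o['q'])
```

```text
[ 0.37829095 -0.30071287  0.18435221] [-0.06249602  0.62464816  0.77458261  0.07701111] [-0.99178274  0.12452751  1.78417519  0.1092801   1.4011711  -1.23283587]
```

The column matches my fitted outline (centre about (281,200), head up-image). The tilt test shows a sideways lean to +y increases j4, which suits the upending. Next I work out the tilted grasp turn.

Run:
```python
from h import *
o=ctrl.get_obs(); R0=R.from_quat(o['eef_rot'],scalar_first=True)
Rd=R.from_quat([0,.627767,.7784,0],scalar_first=True)
k=np.array([-.977,-.211,0]); T=R.from_rotvec(.524*k)*Rd
print((T*R0.inv()).as_rotvec().round(3),(R.from_rotvec(.524*k)*Rd).apply([0,0,1]), T.as_quat(scalar_first=True).round(3))
print((np.array([.3768,-.3046,.1])-o['eef_pos'])/.05)
```

```text
[-0.71  -0.112 -0.011] [ 0.10557798 -0.48886109 -0.86594926] [ 0.201  0.606  0.752 -0.163]
[-0.02981906 -0.0777427  -1.68704415]
```

Emit:
{"fn": "move_arm", "kwargs": {
  "plan": [0, -0.08, 0, -0.17, -0.03, 0, 0, -0.08, 0, -0.35, -0.06, -0.005, 0, -0.08, 0, -0.53, -0.085, -0.008, 0, -0.08, 0, -0.71, -0.112, -0.01, -0.03, -0.08, -0.5, -0.71, -0.112, -0.01, -0.03, -0.08, -1, -0.71, -0.112, -0.01, -0.03, -0.08, -1.7, -0.71, -0.112, -0.01, -0.03, -0.08, -1.7, -0.71, -0.112, -0.01, -0.03, -0.08, -1.7, -0.71, -0.112, -0.01]
}}

```text
time_s: 44.4
eef_pos: [0.3778, -0.3045, 0.1011]
eef_rot: [0.202, 0.605, 0.753, -0.162]
wrist_force: [-0.3, -0.3, -0.1]
opening: 0.879
grasp_force: 0.0
```

Run:
```python
from h import *
c=shot('side'); o=ctrl.get_obs(); print(o['eef_pos'],o['eef_rot'],o['q'])
cv2.imwrite('pics/s8.png',cv2.resize(c['pixels'][:,:,::-1][180:400,100:400],None,fx=2,fy=2,interpolation=cv2.INTER_CUBIC))
```

```text
[ 0.37808108 -0.30501327  0.10160324] [ 0.20259713  0.605105    0.75270845 -0.16196396] [-0.72979742 -0.01898803  2.22452075 -0.56986085  0.57145858 -0.51868443]
```

View pics/s8.png

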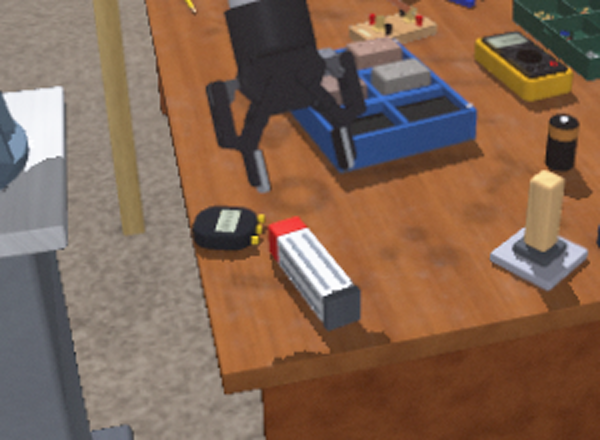

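The side view shows the open fingers over the column at (310,270), with no obstruction. Descending to grasp.

Emit:
{"fn": "move_arm", "kwargs": {
  "plan": [-0.02, 0, -0.7, 0, 0, 0, -0.02, 0, -1.3, 0, 0, 0, -0.02, 0, -1.65, 0, 0, 0, -0.02, 0, -1.78, 0, 0, 0, -0.02, 0, -1.78, 0, 0, 0, -0.02, 0, -1.78, 0, 0, 0]
}}

```text
time_s: 45.2
eef_pos: [0.3769, -0.3053, 0.0121]
eef_rot: [0.202, 0.605, 0.753, -0.162]
wrist_force: [0.6, 0.7, -0.3]
opening: 0.878
grasp_force: 0.0
```

Emit:
{"fn": "move_arm", "kwargs": {
  "plan": [0, 0, 0, 0, 0, 0, 0, 0, 0, 0, 0, 0, 0, 0, 0, 0, 0, 0, 0, 0, 0, 0, 0, 0, 0, 0, 0, 0, 0, 0, 0, 0, 0, 0, 0, 0],
  "grip": 20
}}

```text
time_s: 45.95
eef_pos: [0.3763, -0.3048, 0.0114]
eef_rot: [0.201, 0.605, 0.753, -0.162]
wrist_force: [-1.9, 3.2, 7.5]
opening: 0.387
grasp_force: 60.1
```

Emit:
{"fn": "move_arm", "kwargs": {
  "plan": [0, 0, 0.5, 0, 0, 0, 0, 0, 1.5, 0, 0, 0, 0, 0, 2.7, 0, 0, 0, 0, 0, 3.9, 0, 0, 0, 0.5, 1, 4.5, 0, 0, 0, 1, 2, 4.5, 0.1, 0.02, 0, 1.7, 3, 4.5, 0.27, 0.06, 0, 1.7, 4, 4.5, 0.44, 0.095, 0, 1.7, 5, 4.5, 0.61, 0.13, 0, 1.7, 5, 4.5, 0.78, 0.17, 0]
}}

```text
time_s: 47.2
eef_pos: [0.4612, -0.0513, 0.2365]
eef_rot: [-0.109, 0.618, 0.773, 0.089]
wrist_force: [0.1, 0.0, -1.4]
opening: 0.384
grasp_force: 60.4
```

```bash
cat > tgt.py <<'E'
from h import *
o=ctrl.get_obs(); R0=R.from_quat(o['eef_rot'],scalar_first=True)
Rd=R.from_quat([0,.627767,.7784,0],scalar_first=True)
k=np.array([-.977,-.211,0])
for a in (-.524*0-.2,-.6,-1.047):
    for y in(0,-.33):
        T=R.from_rotvec([0,0,y])*R.from_rotvec(-a*-1*k)*Rd
        print(a,y,(T*R0.inv()).as_rotvec().round(3))
Tc=R0*(R.from_rotvec(.524*k)*Rd).inv()  # motion since grasp
print('column axis now',Tc.apply([np.cos(1.784),np.sin(1.784),0]).round(3))
print(o['eef_pos'],o['q'].round(3),o['opening'],o['wrist_force'].round(1))
E
python3 tgt.py
```

```text
-0.2 0 [-0.081 -0.015 -0.008]
-0.2 -0.33 [-0.083 -0.002 -0.338]
-0.6 0 [ 0.31   0.07  -0.007]
-0.6 -0.33 [ 0.318  0.019 -0.335]
-1.047 0 [ 0.746  0.166 -0.007]
-1.047 -0.33 [ 0.767  0.042 -0.32 ]
column axis now [-0.154  0.675  0.721]
[ 0.461166   -0.05125039  0.2364516 ] [-0.518  0.017  1.801  0.209  1.516 -0.772] 0.3838268726594589 [ 0.1  0.  -1.4]
```

Emit:
{"fn": "move_arm", "kwargs": {
  "plan": [0.08, 1, 0, 0.15, 0.01, -0.06, 0.08, 2.1, 0, 0.31, 0.018, -0.13, 0.08, 2.1, 0, 0.46, 0.026, -0.19, 0.08, 2.1, 0, 0.61, 0.034, -0.26, 0.08, 2.1, 0, 0.767, 0.042, -0.32, 0.08, 2.1, 0, 0.767, 0.042, -0.32, 0.08, 2.1, -0.6, 0.767, 0.042, -0.32, 0.08, 2.1, -1.2, 0.767, 0.042, -0.32, 0.08, 2.1, -1.2, 0.767, 0.042, -0.32, 0.08, 2.1, -1.2, 0.767, 0.042, -0.32]
}}

```text
time_s: 48.45
eef_pos: [0.4657, 0.0504, 0.1769]
eef_rot: [-0.331, 0.649, 0.576, 0.37]
wrist_force: [-0.1, 0.1, -2.2]
opening: 0.388
grasp_force: 60.6
```

```bash
python3 tgt.py | tail -2
python3 - <<'E'
from h import *
c=shot('side')
Z=np.array([[.465,.049,z] for z in(.054,.110,.24)]);u=proj(c,Z);print(u)
im=c['pixels'][:,:,::-1][100:320,160:440].copy()
cv2.imwrite('pics/s9.png',cv2.resize(im,None,fx=2.5,fy=2.5,interpolation=cv2.INTER_CUBIC))
E
```

```text
column axis now [0.003 0.008 1.   ]
[0.46567417 0.05036574 0.17694922] [-0.718  0.302  1.958  0.792  1.625 -0.877] 0.3880409680439122 [-0.1  0.1 -2.2]
[[257.37193666 207.99850271]
 [256.994985   187.54562409]
 [256.10922851 136.85151798]]
```

View pics/s9.png

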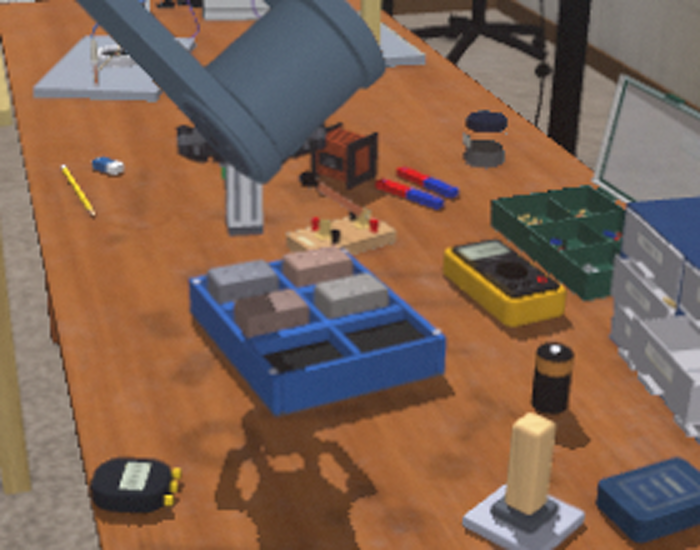

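The side view shows the column upright above the cell 0 sett at (245,200), foot down and clear. The measured axis is within 0.01 rad of vertical. Lowering.

Emit:
{"fn": "move_arm", "kwargs": {
  "plan": [0, 0.08, -0.3, 0.008, -0.003, 0, 0, 0.08, -0.6, 0.008, -0.003, 0, 0, 0.08, -0.8, 0.008, -0.003, 0, 0, 0.08, -0.92, 0.008, -0.003, 0, 0, 0.08, -0.95, 0.008, -0.003, 0, 0, 0.08, -0.95, 0.008, -0.003, 0]
}}

```text
time_s: 49.25
eef_pos: [0.4651, 0.0543, 0.1284]
eef_rot: [-0.333, 0.648, 0.574, 0.374]
wrist_force: [0.2, -0.1, -1.0]
opening: 0.387
grasp_force: 60.8
```

Emit:
{"fn": "move_arm", "kwargs": {
  "plan": [0, 0, -0.04, 0, 0, 0, 0, 0, -0.07, 0, 0, 0, 0, 0, -0.07, 0, 0, 0]
}}

```text
time_s: 49.62
eef_pos: [0.4655, 0.0544, 0.1282]
eef_rot: [-0.334, 0.646, 0.574, 0.376]
wrist_force: [-6.1, -3.1, 22.0]
opening: 0.385
grasp_force: 62.7
```

```bash
python3 tgt.py | tail -2
```

```text
column axis now [-0.    -0.007  1.   ]
[0.46549207 0.05444151 0.12824744] [-0.717  0.412  1.961  0.801  1.557 -0.959] 0.3853450301646358 [-6.1 -3.1 22. ]
```

Contact. Easing off the load before release.

Emit:
{"fn": "move_arm", "kwargs": {
  "plan": [0, 0, 0.04, 0, 0, 0, 0, 0, 0.05, 0, 0, 0, 0, 0, 0.05, 0, 0, 0]
}}

```text
time_s: 50.0
eef_pos: [0.4653, 0.0544, 0.1283]
eef_rot: [-0.333, 0.647, 0.574, 0.375]
wrist_force: [-2.2, -1.3, 6.9]
opening: 0.384
grasp_force: 61.1
```

Emit:
{"fn": "move_arm", "kwargs": {
  "plan": [0, 0, 0.02, 0, 0, 0, 0, 0, 0.02, 0, 0, 0]
}}

```text
time_s: 50.25
eef_pos: [0.4653, 0.0543, 0.1283]
eef_rot: [-0.333, 0.648, 0.574, 0.374]
wrist_force: [-0.7, -0.6, 1.9]
opening: 0.386
grasp_force: 60.8
```

Emit:
{"fn": "move_arm", "kwargs": {
  "plan": [0, 0, 0, 0, 0, 0, 0, 0, 0, 0, 0, 0, 0, 0, 0, 0, 0, 0, 0, 0, 0, 0, 0, 0, 0, 0, 0, 0, 0, 0],
  "grip": 65
}}

```text
time_s: 50.88
eef_pos: [0.4651, 0.0544, 0.1283]
eef_rot: [-0.333, 0.648, 0.574, 0.374]
wrist_force: [0.3, -0.3, -0.4]
opening: 0.76
grasp_force: 0.0
```

Emit:
{"fn": "move_arm", "kwargs": {
  "plan": [-0.05, -0.43, 0.25, 0, 0, 0, -0.1, -0.86, 0.5, 0, 0, 0, -0.2, -1.7, 1, 0, 0, 0, -0.3, -2.6, 1.5, 0, 0, 0, -0.3, -2.6, 2.5, 0, 0, 0, -0.3, -2.6, 2.5, 0, 0, 0]
}}

```text
time_s: 51.62
eef_pos: [0.4512, -0.0773, 0.2558]
eef_rot: [-0.33, 0.648, 0.575, 0.374]
wrist_force: [0.5, -0.0, 0.2]
opening: 0.763
grasp_force: 0.0
```

Run:
```python
from h import *
c=shot('side'); t=shot('top')
a=cv2.resize(c['pixels'][:,:,::-1][110:330,170:430],None,fx=2.2,fy=2.2,interpolation=cv2.INTER_CUBIC)
b=cv2.resize(t['pixels'][:,:,::-1][130:310,240:440],(220,198)); b=cv2.copyMakeBorder(b,0,a.shape[0]-198,0,0,0)
cv2.imwrite('pics/s10.png',np.hstack([a,b]))
```

```text
(no output)
```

View pics/s10.png

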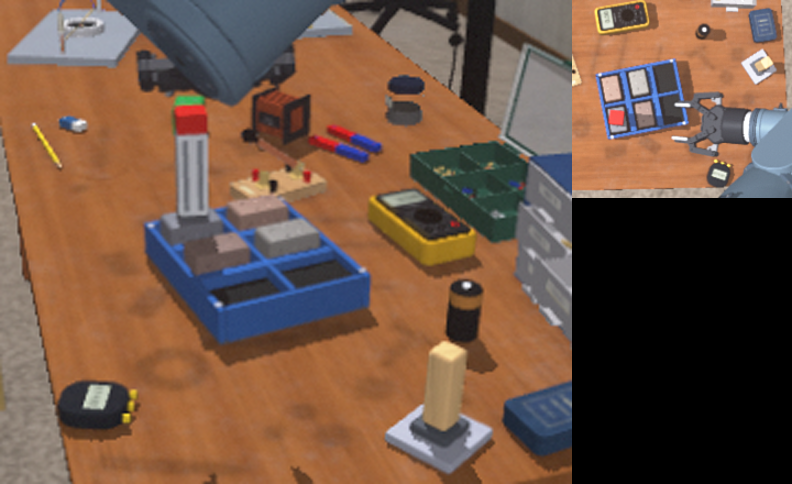

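The column stands upright with its red head up on the cell 0 sett at (190,165). The tamper stands at (440,410), clear of the tray. The gripper touches nothing. I'll wait over a second and hand in.

Emit:
{"fn": "move_arm", "kwargs": {
  "plan": [0, -0.5, 0.5, 0, 0, 0, 0, -0.5, 0.5, 0, 0, 0, 0, -0.5, 0.5, 0, 0, 0, 0, -0.5, 0.5, 0, 0, 0, 0, -0.5, 0.5, 0, 0, 0, 0, -0.5, 0.5, 0, 0, 0, 0, -0.5, 0.5, 0, 0, 0, 0, -0.5, 0.5, 0, 0, 0, 0, -0.5, 0.5, 0, 0, 0, 0, -0.5, 0.5, 0, 0, 0]
}}

```text
time_s: 52.98
eef_pos: [0.4501, -0.1006, 0.2783]
eef_rot: [-0.333, 0.648, 0.574, 0.374]
wrist_force: [0.2, -0.2, -0.8]
opening: 0.763
grasp_force: 0.0
```

Run:
```python
from h import *
c=shot('side'); h=c['pixels'].astype(int)
m=(h[...,0]>150)&(h[...,1]<60)&(h[...,2]<70); ys,xs=np.nonzero(m[140:180,230:280]); print(len(xs),xs.mean()+230,ys.mean()+140, proj(c,[.465,.049,.184]))
print(ctrl.hand_in())
```

```text
159 256.50314465408803 163.85534591194968 [[256.49198533 159.24908335]]
the job is handed in; nothing more can be done
None
```

I laid and tamped all four setts level, stood the tamper back on the bench clear of the tray, and left the column upright, red head up, on the cell 0 sett; the job is handed in at about 53 s, with no verdict returned.

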